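Count the thick washers out of the sorting tray

ROBOT

A 6-joint arm with a two-finger parallel gripper is mounted at the origin on the work surface. World frame = base frame: x ahead of the robot, y to its left, z up, the work surface at z = 0. Lengths are in mm, angles in degrees, forces in N, time in s.
With the tool pointing down it reaches from about 350 to 850 mm from the base axis. Payload 8.1 kg.
Tool frame: the origin (TCP) lies at the very end of the fingers, on their centre line; the grasp point (between the pads) lies 19 mm behind it; z points along the fingers, y is the line along which they close (so a half turn about z gives the same grasp; the last joint's range is limited). The gripper opens to 85 mm and grips with 20 to 120 N. Pads are 22 mm wide; open, the fingers measure 114 mm over their backs; the gripper's body (76 mm by 85 mm) begins 54 mm behind the grasp point. The pads swing forward as they close: fully open they stand 13 mm farther back than shut.
Start: joints at [68.732, 7.471, 85.268, -0, 87.261, -4.893], TCP at [169.133, 575.673, 231.292] pointing down, gripper open.
Joint ranges: [-169.43, 169.43], [-51.17, 129.36], [1.28, 143.12], [-76.62, 256.62], [0, 156.53], [-152.29, 152.29]. Speed limits (degrees/s): [136.94, 136.94, 159.86, 180, 180, 180].

INTERFACE

Orientations are given as [roll, pitch, yaw] about the fixed x, y, z axes, in that order (R = Rz(yaw) Ry(pitch) Rx(roll)).
In Python, from bench import sense, eyes, job, models gives the robot as it stands. The module is installed in compiled form; this text tells all that it offers.
- The arm moves only by the tool apply_moves, never from a script. Its argument "rows" is a list of rows, each a list of 6 numbers: the shift along the tool's x, y, z in mm, then the turn, a rotation vector about the tool's x, y, z in rad. In form: [[dx, dy, dz, rx, ry, rz], ...]. A call has exactly 5 rows; each row shifts and turns the commanded pose from where the row before left it, along the tool's axes as they then stand; what a row does not reach is not made up. A row lasts 1/8 s, in which the tool goes at most 62.5 mm and 10.7 degrees, less where a joint would pass 70% of its speed; a pose out of reach is approached as far as the arm can. A call is refused whole if a number of a shift passes 62.5 or a number of a turn 0.188, either way. A call with a gripper value outside its range is refused whole. "fingers" is the finger opening in mm, from 0 to 85.4, set as the call begins (left out, the last holds). The fingers move at their own pace and stop on an object; "grip_force" is the grip in N (left out, the last holds). Time passes only in rows, so rows that do not move let the fingers close, or fill a call up. It gives the time, the measured TCP pose, the force, the opening and the grip force at its end, in the units of the state.
- sense(): the state, without advancing time (a new reading comes with each control period).
- eyes.snapshot(name): name is "side" or "top" or "wrist"; returns (picture, depth): 480x640x3 uint8, red, green, blue; 480x640 float32, mm along the optical axis (not along the pixel's ray), 0 where there is no reading.
- eyes.get_calibration(name): a dict with "intrinsics" (3x3 intrinsics, pixels), "R" (3x3) and "t" (3): a world point X has camera coordinates R X + t; the wrist camera has in their place "mount" (4x4, takes a point from camera to tool coordinates, whose origin is the TCP and whose axes are the flange's). Camera axes: x right, y down, z forward; pixel columns grow to the right and rows downward; lengths in mm; the calibration is good to about 2 mm. A picture is of the moment at which its call begins: read the wrist's pose just before it. get_calibration takes no time and is no camera call.
- job.hand_in(): hands the job in; it is judged then, once.
Trained networks look in the newest picture that a camera, given by its name, has taken for a name from the list of things; names that differ only in an ending like _2 or _b are one class to them, and where a whole thing is asked for, a point or a joint stands for the part that bears it (a point fixed in the world has none). Each returns a list of dicts, best first, with "confidence" (0 to 1); they miss things now and then, are a little off and sometimes report something else, mostly with a low value. They report only what shows in the picture. A call takes as long as a camera call. They do not tell look-alikes from the thing itself.
- models.boxes_of(name, camera): "xyz" ([x, y, z] in mm, in world coordinates, good to about 4 mm: the middle of the surface that is visible of it).
- models.cut_out(name, camera): "pixels" (480x640 bool, what is visible of it).
- models.place_of(name, camera): "xyz" ([x, y, z] in mm, in world coordinates, good to about 4 mm: a listed point, or the origin of a listed thing).
The state is a dict: "time": time; "joint_pos": joint angles; "qd": joint speeds; "joint_efforts": joint torques, N m; "tool_pos": TCP position; "tcp_rot": TCP orientation; "ft_force": force on the tool from outside, world axes, zero at the start; "wrist_torque": the same for the moment, N m; "finger_gap": finger opening in mm; "grip_force": force on a finger pad.
Only numpy, scipy, OpenCV 4.12 (cv2) and the standard library are available. Lean on these libraries where they do the work, as an engineer would, in place of code of your own. Each camera call takes 0.05 s, during which the arm holds its last target. There are 200 camera calls.

TASK

Count the three thick round washers out of the sorting tray into the bin: with the fingertips, slide them along the tray floor and out through the narrow neck one at a time, each dropping off the lip into the bin before the next one enters the neck. Lift or carry nothing. Leave the hex nut and the bolt where they stand in the tray, and everything else on the bench alone.

Things in the scene. Friction and masses are not known exactly. Their poses are not given: they have to be found in the camera images.
- tray: white sheet-metal sorting tray on a stand, fixed to the bench; origin on the bench, x along the neck to the bin, z up. Flat floor 100 mm above the bench, walls 4 mm thick and 22 mm above the floor. Inner faces (mm, own frame): back wall x = -115, side walls y = -165 and 165 up to x = 30, then straight guide walls in to the neck's mouth at x = 100, y = -29 and 29. A pull bar stands 26 mm out behind the back wall
- mouth (a point): centre of the mouth of the neck, at floor height (in the tray frame x = 100, y = 0, z = 100 mm); axes as the tray's. The neck is a level channel 40 mm long and 58 mm wide inside, between walls 22 mm high
- lip (a point): centre of the open end of the neck, at floor height (in the tray frame x = 140, y = 0, z = 100 mm); a washer whose middle is pushed past it drops into the bin; axes as the tray's
- bin: small open black plastic bin, outside 145 mm along x, 115 mm along y, 85 mm tall, walls and bottom 3 mm, 0.5 kg, loose on the bench below the lip, its near wall about 12 mm back under the neck; origin at the centre of its underside, z up
- washer1: thick flat round steel washer, 44 mm outside, 21 mm hole, 8 mm thick, 74 g, lying flat on the tray floor at the start; origin at the centre of its underside, z its axis (yaw means nothing)
- washer2: thick flat round steel washer, 44 mm outside, 21 mm hole, 8 mm thick, 74 g, lying flat on the tray floor at the start; origin at the centre of its underside, z its axis (yaw means nothing)
- washer3: thick flat round steel washer, 44 mm outside, 21 mm hole, 8 mm thick, 74 g, lying flat on the tray floor at the start; origin at the centre of its underside, z its axis (yaw means nothing)
- nut: hexagonal steel nut, 30 mm across flats, 16 mm tall, 64 g, lying flat in the tray; origin at the centre of its underside; to be left there
- bolt: short hex bolt standing on its head in the tray, thread up: head 30 mm across flats and 12.5 mm tall, shank 20 mm thick, 42.5 mm tall in all, 160 g; origin at the centre of its underside; to be left there
- chisel: bystander: wood chisel lying on the bench, about 260 mm long, 28 mm thick at the handle; origin near its middle, x along it
- glue: bystander: standing glue bottle, 64 mm across, 170 mm tall; origin at the centre of its underside
- tape: bystander: standing tape measure, 70 x 36 x 66 mm; origin at the centre of its underside
- offcut: bystander: pine offcut, 160 x 70 x 27 mm; origin at the centre of its underside
- hammer: bystander: hammer lying on the bench, about 300 mm long, x along the handle
Mind the look-alikes: they are no part of the job. Leave any blue or orange look-alike of the washer3 alone.

How it is judged:
By the outcome, as a careful person would: the job done as asked, in the order asked, and still so for the second after the job is handed in, with the robot touching nothing.
It also fails if it takes over 72 s, if anything falls off the work surface, if the arm or the gripper's body presses on something with over 40 N, if the wrist force passes 120 N, or if a joint passes its speed limit or range.

## Working session

There is one attempt and no reset: what is moved stays moved. The work goes in short steps, Python scripts to look and compute and a tool call to move; the robot and the scene stay as the last step left them, time stands still between calls to the robot, and variables do not carry over. Pictures are saved under pics/ and viewed, at most 10 in all, crops included, and the job is handed in when it is done.

Besides the shell and the picture viewer there is one more tool, called as name(argument=value, ...), one argument or row to a line, values as JSON. apply_moves: Moves the arm, as the interface text tells. Its arguments: {"type":"object","properties":{"rows":{"type":"array"},"fingers":{"type":"number"},"grip_force":{"type":"number"}},"required":["rows"]}

```bash
mkdir -p pics; cat > h.py <<'E'
from bench import sense, eyes, job, models
import numpy as np, cv2
E
python3 - <<'E'
from h import *
for c in ("top","side"):
    p,d=eyes.snapshot(c); cv2.imwrite(f"pics/{c}0.png",p[:,:,::-1])
    for n in ["tray","mouth","lip","washer1","nut","bolt","bin"]:
        for r in models.place_of(n,c)[:5]: print(c,n,np.round(r["xyz"]),round(r["confidence"],2))
s=sense();print(s["time"],s["tool_pos"],s["tcp_rot"])
E
```

```text
top tray [537.  73.   1.] 0.95
top mouth [633. 102. 100.] 0.7
top lip [675. 119. 100.] 0.68
top washer1 [546.  13.  99.] 0.6
top washer1 [476. 289.   5.] 0.55
top washer1 [550. 288.   1.] 0.54
top washer1 [346. 254.  -0.] 0.51
top washer1 [505. 118. 102.] 0.47
top nut [594. -21. 100.] 0.67
top bolt [722. 373.   2.] 0.68
top bolt [513.  53. 102.] 0.52
top bin [728. 133.  -0.] 0.74
side tray [539.  69.   4.] 0.62
side mouth [638. 103. 100.] 0.93
side mouth [729. 134.   3.] 0.7
side mouth [674. 111. 102.] 0.46
side lip [675. 116. 104.] 0.64
side lip [550.  15. 104.] 0.24
side washer1 [508. 116.  96.] 0.86
side washer1 [546.  14. 100.] 0.73
side washer1 [550. 282.   1.] 0.71
side washer1 [470. 289.   1.] 0.6
side washer1 [348. 250.  -0.] 0.59
side nut [591. -19.  99.] 0.5
side nut [728. 133.   5.] 0.41
side bolt [516.  57. 101.] 0.7
side bin [730. 136.   3.] 0.82
0.8 [169.15414826 575.67804271 231.31985991] [1.79997511e+02 8.77232023e-04 1.63624351e+02]
```

View pics/top0.png

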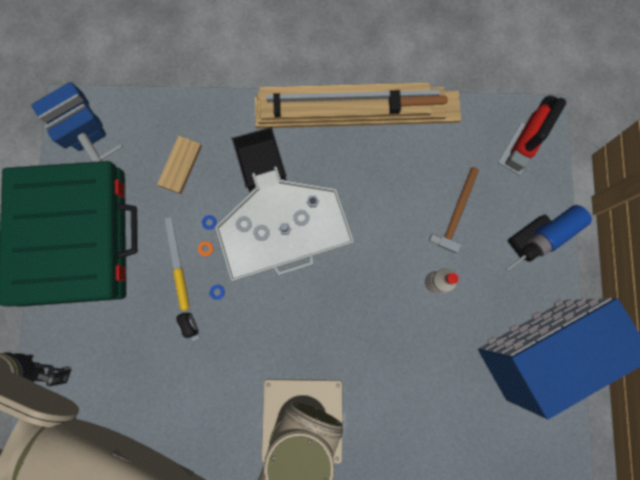

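View pics/side0.png

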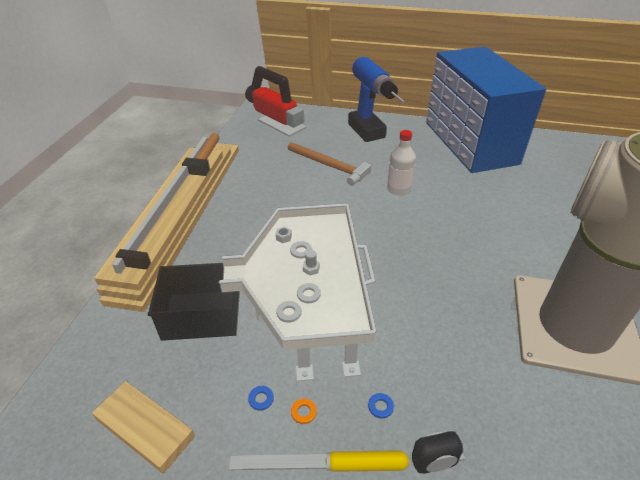

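The washers are grey, on the tray at top-view pixels (244,224), (262,233) and (302,218). The bolt is at (285,229), the nut at (313,201), and the neck points up to the bin at (267,178). The blue and orange rings on the bench are look-alikes. I'll locate everything more exactly in the side view.

```bash
cat >> h.py <<'E'
def ray_z(cam,uv,z):
    c=eyes.get_calibration(cam);K=np.array(c["intrinsics"]);
    if "mount" in c:
        from scipy.spatial.transform import Rotation as Ro
        s=sense();M=np.array(c["mount"]);T=np.eye(4);T[:3,:3]=Ro.from_euler("xyz",s["tcp_rot"],degrees=True).as_matrix();T[:3,3]=s["tool_pos"]
        W=T@M;Rw=W[:3,:3];o=W[:3,3]
    else:
        Rw=np.array(c["R"]).T;o=-Rw@np.array(c["t"])
    uv=np.atleast_2d(uv).astype(float)
    d=(np.linalg.inv(K)@np.c_[uv,np.ones(len(uv))].T).T@Rw.T
    return o+d*((z-o[2])/d[:,2])[:,None]
E
python3 - <<'E'
from h import *
for c in ("side","top"):
    p,d=eyes.snapshot(c)
    for n,z in [("washer1",105),("nut",112),("bolt",115)]:
        for r in models.cut_out(n,c):
            v,u=np.nonzero(r["pixels"]); 
            if len(u)<10: continue
            h=cv2.minEnclosingCircle(np.c_[u,v].astype(np.float32))[0]
            e=[(u.min()+u.max())/2,(v.min()+v.max())/2]
            print(c,n,e,np.round(ray_z(c,e,z)[0],1),round(r["confidence"],2),len(u))
# neck corners, side: pixel rough
side=[[346,206],[278,208],[372,333],[285,342]]
print("tray wall-top corners",np.round(ray_z("side",side,122),0).tolist())
t=[[337,191],[352,240],[232,279],[217,227]]
print(np.round(ray_z("top",t,122),0).tolist())
s=sense(); W=eyes.get_calibration("wrist"); print(np.round(W["mount"],2).tolist(),W["intrinsics"])
E
```

```text
side washer1 [np.float64(260.5), np.float64(397.5)] [524.6 336.  105. ] 0.98 390
side washer1 [np.float64(301.0), np.float64(249.0)] [549.   14.9 105. ] 0.78 205
side washer1 [np.float64(380.0), np.float64(405.0)] [350.  307.7 105. ] 0.78 390
side washer1 [np.float64(303.5), np.float64(410.0)] [457.2 340.5 105. ] 0.75 415
side nut [np.float64(283.0), np.float64(234.5)] [593.7 -11.1 112. ] 0.79 190
side bolt [np.float64(311.5), np.float64(262.5)] [516.8  56.2 115. ] 0.56 340
top washer1 [np.float64(301.0), np.float64(217.0)] [550.   12.6 105. ] 0.74 142
top washer1 [np.float64(312.5), np.float64(201.0)] [595.  -17.9 105. ] 0.68 92
top washer1 [np.float64(205.0), np.float64(248.0)] [460.7 268.  105. ] 0.54 130
top washer1 [np.float64(261.5), np.float64(232.5)] [505.5 118.2 105. ] 0.53 166
top washer1 [np.float64(209.0), np.float64(222.0)] [531.8 260.9 105. ] 0.51 153
top washer1 [np.float64(217.0), np.float64(292.0)] [344.  230.4 105. ] 0.46 153
top washer1 [np.float64(243.5), np.float64(224.5)] [526.5 167.6 105. ] 0.44 130
top nut [np.float64(312.5), np.float64(201.0)] [593.3 -17.9 112. ] 0.52 85
top bolt [np.float64(285.0), np.float64(228.5)] [515.7  54.6 115. ] 0.67 101
tray wall-top corners [[484.0, -118.0, 122.0], [625.0, -79.0, 122.0], [380.0, 196.0, 122.0], [513.0, 245.0, 122.0]]
[[620.0, -84.0, 122.0], [487.0, -125.0, 122.0], [378.0, 189.0, 122.0], [515.0, 235.0, 122.0]]
[[-0.0, -0.95, -0.31, 80.19], [1.0, -0.0, -0.0, 0.93], [0.0, -0.31, 0.95, -141.49], [0.0, 0.0, 0.0, 1.0]] [[359.25524109   0.         317.91176532]
 [  0.         359.25524109 237.4964944 ]
 [  0.           0.           1.        ]]
```

apply_moves(
  rows=[
    [0,0,-40,0,0,-0.15],
    [0,0,-40,0,0,-0.15],
    [0,0,-30,0,0,-0.15],
    [0,0,0,0,0,-0.15],
    [0,0,0,0,0,0],
  ],
  fingers=18,
)

```text
time: 1.82
tool_pos: [169.2, 575.8, 341.6]
tcp_rot: [180.0, 0.0, -162.0]
ft_force: [0.2, 0.4, -0.2]
finger_gap: 18.2
grip_force: 0.0
```

apply_moves(
  rows=[
    [-10,-40,0,0,0,0],
    [-13,-50,0,0,0,0],
    [-13,-50,0,0,0,0],
    [-13,-50,0,0,0,0],
    [-13,-50,0,0,0,0],
  ],
)

```text
time: 2.45
tool_pos: [302.6, 364.9, 340.5]
tcp_rot: [-180.0, -0.1, -162.2]
ft_force: [0.1, 0.9, 0.5]
finger_gap: 17.8
grip_force: 0.0
```

apply_moves(
  rows=[
    [-13,-50,0,0,0,0],
    [-13,-50,0,0,0,0],
    [-13,-50,0,0,0,0],
    [-13,-50,0,0,0,0],
    [-13,-50,0,0,0,0],
  ],
)

```text
time: 3.08
tool_pos: [441.7, 147.3, 340.6]
tcp_rot: [180.0, -0.0, -162.2]
ft_force: [0.4, -0.3, -0.2]
finger_gap: 17.8
grip_force: 0.0
```

apply_moves(
  rows=[
    [-15,-50,0,0,0,0],
    [-13,-40,0,0,0,0],
    [0,-13,0,0,0,0],
    [0,0,0,0,0,0],
    [0,0,0,0,0,0],
  ],
)

```text
time: 3.7
tool_pos: [499.3, 60.7, 341.2]
tcp_rot: [180.0, -0.0, -162.0]
ft_force: [-0.0, 0.6, 0.0]
finger_gap: 17.7
grip_force: 0.0
```

```bash
python3 - <<'E'
from h import *
s=sense();print(s["tool_pos"],s["tcp_rot"],s["joint_pos"])
p,d=eyes.snapshot("wrist"); cv2.imwrite("pics/w0.png",p[:,:,::-1]); np.save("w0.npy",d)
for n,z in [("washer1",108),("nut",116),("bolt",120)]:
    for r in models.cut_out(n,"wrist"):
        v,u=np.nonzero(r["pixels"]); e=[(u.min()+u.max())/2,(v.min()+v.max())/2]
        a=np.round(ray_z("wrist",[e,[u.min(),e[1]],[u.max(),e[1]]],z),1)
        print(n,e,a[0],np.linalg.norm(a[2]-a[1]).round(1),round(r["confidence"],2))
for n in ("mouth","lip","tray"):
    for r in models.place_of(n,"wrist")[:2]: print(n,np.round(r["xyz"],1),round(r["confidence"],2))
E
```

```text
[499.25730962  60.66765112 341.24484838] [ 1.79968515e+02 -7.64150487e-03 -1.61994581e+02] [ 1.06500513e+00 -8.71635855e+00  8.99863755e+01  2.82201695e-02
  9.87464659e+01 -1.06936124e+02]
washer1 [np.float64(261.5), np.float64(227.0)] [547.6  12.8 108. ] 42.4 0.92
washer1 [np.float64(487.0), np.float64(216.0)] [460.5 240.5 108. ] 23.7 0.84
washer1 [np.float64(498.0), np.float64(115.0)] [363.9 204.6 108. ] 35.5 0.8
washer1 [np.float64(399.0), np.float64(251.5)] [527.7 165.7 108. ] 44.5 0.78
washer1 [np.float64(366.5), np.float64(219.5)] [504.3 118.5 108. ] 42.2 0.76
washer1 [np.float64(459.0), np.float64(274.0)] [531.9 240.7 108. ] 18.2 0.47
nut [np.float64(224.5), np.float64(256.5)] [590.1 -16.4 116. ] 38.3 0.65
bolt [np.float64(308.0), np.float64(213.5)] [514.7  55.5 120. ] 31.1 0.98
mouth [637.5  99.2 102.7] 0.79
lip [676.7 113.2 103.6] 0.96
tray [545.8  73.1  -2. ] 0.74
```

View pics/w0.png

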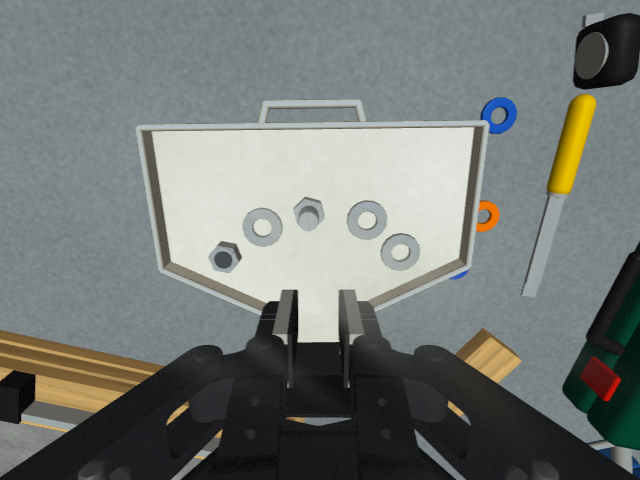

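The view shows the three grey washers at (262,227), (367,220) and (400,252), the bolt at (308,214) and the nut at (225,257). The tray's back corners are at (137,127) and (488,123).

```bash
cat >> h.py <<'E'
def fit():
    P=ray_z("wrist",[[137,127],[488,123],[160,271],[469,269]],122)[:,:2]
    Q=np.array([[-119,-169],[-119,169],[32,-169],[32,169.]])
    Pc,Qc=P.mean(0),Q.mean(0);A=P-Pc;B=Q-Qc
    th=np.arctan2((B[:,0]*A[:,1]-B[:,1]*A[:,0]).sum(),(A*B).sum())
    R=np.array([[np.cos(th),-np.sin(th)],[np.sin(th),np.cos(th)]]);o=Pc-R@Qc
    return th,o,R,(P-o)@R-Q
E
python3 - <<'E'
from h import *
th,o,R,e=fit();print(np.degrees(th),o,e.round(1).tolist())
for n,p in dict(mouth=(635.5,101.5),lip=(675.5,116.5),C=(548.5,13.3),A=(505,118.3),B=(527,166.5),bolt=(515.5,55.5),nut=(593,-17)).items(): print(n,((np.array(p)-o)@R).round(1))
# edge of wall tops from depth
E
```

```text
18.549050756461302 [542.45332867  70.3261542 ] [[0.4, 0.6], [-0.1, -0.8], [-0.5, 0.8], [0.2, -0.6]]
mouth [98.1 -0. ]
lip [140.8   1.5]
C [-12.4 -56. ]
A [-20.2  57.4]
B [15.9 96.1]
bolt [-30.3  -5.5]
nut [ 20.1 -98.9]
```

```bash
cat >> h.py <<'E'
TH=18.55;O=np.array([542.4,70.3])
def plan(segs,pose=None):
    """segs: (wx,wy,heading,D,z,nrows) in tray frame; prints rounded rows in calls of 5"""
    s=sense();p=np.array(s["tool_pos"]);yaw=s["tcp_rot"][2]
    if pose: p,yaw=np.array(pose[:3],float),pose[3]
    inv=lambda p,y:None
    c,sn=np.cos(np.radians(TH)),np.sin(np.radians(TH));R=np.array([[c,-sn],[sn,c]])
    # waypoints as (washer x,y,heading,D,z); current from TCP
    h=(yaw-TH-180+180)%360-180;D=segs[0][3]
    w=R.T@(p[:2]-O)+D*np.array([np.cos(np.radians(h)),np.sin(np.radians(h))])
    cur=np.array([*w,h,D,p[2]]);rows=[]
    for g in segs:
        t=np.array(g[:5],float);n=g[5];a=cur.copy()
        for i in range(1,n+1):
            q=a+(t-a)*i/n;hr=np.radians(q[2])
            xy=R@(q[:2]-q[3]*np.array([np.cos(hr),np.sin(hr)]))+O
            ty=TH+180+q[2];y=np.radians(yaw)
            d=xy-p[:2];X=np.array([np.cos(y),np.sin(y)]);Y=np.array([np.sin(y),-np.cos(y)])
            r=np.round([d@X,d@Y,p[2]-q[4]],0 if n<1 else 1)
            r=np.round(r*2)/2
            rz=round(-np.radians((ty-yaw+180)%360-180),2)
            rows.append([*r.tolist(),0,0,rz])
            p=p+np.array([*(r[0]*X+r[1]*Y),-r[2]]);yaw-=np.degrees(rz)
        cur=t
    while len(rows)%5: rows.append([0]*6)
    for i in range(0,len(rows),5): print(rows[i:i+5])
    print("end",p.round(1),yaw)
E
python3 - <<'E'
from h import *
plan([(-20,57,-33,45,165,5),(-20,57,-33,45,120,2),(-20,57,-33,45,101,2),(-20,57,-33,45,101,1)])
E
```

```text
[[4.0, 15.5, 35.5, 0, 0, np.float64(0.11)], [5.5, 15.5, 35.0, 0, 0, np.float64(0.12)], [6.0, 14.5, 35.5, 0, 0, np.float64(0.11)], [7.5, 13.5, 35.0, 0, 0, np.float64(0.11)], [8.5, 13.0, 35.5, 0, 0, np.float64(0.12)]]
[[-0.0, -0.0, 22.5, 0, 0, np.float64(-0.0)], [-0.0, -0.0, 22.5, 0, 0, np.float64(-0.0)], [-0.0, -0.0, 9.5, 0, 0, np.float64(-0.0)], [-0.0, -0.0, 9.5, 0, 0, np.float64(-0.0)], [-0.0, -0.0, -0.0, 0, 0, np.float64(-0.0)]]
end [461.5 129.3 100.9] -194.6169156327503
```

apply_moves(
  rows=[
    [4,15.5,35.5,0,0,0.11],
    [5.5,15.5,35,0,0,0.12],
    [6,14.5,35.5,0,0,0.11],
    [7.5,13.5,35,0,0,0.11],
    [8.5,13,35.5,0,0,0.12],
  ],
)

```text
time: 4.68
tool_pos: [461.4, 129.4, 163.9]
tcp_rot: [180.0, 0.0, 165.1]
ft_force: [0.1, 1.0, 0.6]
finger_gap: 17.8
grip_force: 0.0
```

apply_moves(
  rows=[
    [0,0,22.5,0,0,0],
    [0,0,22.5,0,0,0],
    [0,0,9.5,0,0,0],
    [0,0,9.5,0,0,0],
    [0,0,0,0,0,0],
  ],
)

```text
time: 5.3
tool_pos: [462.1, 128.9, 101.1]
tcp_rot: [180.0, 0.0, 165.3]
ft_force: [0.5, 0.4, 0.4]
finger_gap: 17.8
grip_force: 0.0
```

```bash
python3 - <<'E'
from h import *
s=sense();print(s["tool_pos"],s["tcp_rot"],s["ft_force"])
p,d=eyes.snapshot("wrist"); cv2.imwrite("pics/w1.png",p[:,:,::-1])
plan([(-20,57,-33,31,101,2),(60,5,-33,31,101,8),(82,0,0,31,101,4),(125,0,0,31,101,4),(155,0,0,31,101,2)])
E
```

```text
[462.12402702 128.89952588 101.13093713] [1.79980337e+02 4.15429901e-02 1.65338984e+02] [0.45028921 0.40291521 0.36421309]
[[-7.0, 0.0, 0.0, 0, 0, np.float64(-0.0)], [-6.5, 0.5, 0.5, 0, 0, np.float64(-0.0)], [-12.0, -0.0, -0.0, 0, 0, np.float64(-0.0)], [-12.0, -0.0, -0.0, 0, 0, np.float64(-0.0)], [-12.0, -0.0, -0.0, 0, 0, np.float64(-0.0)]]
[[-11.5, -0.0, -0.0, 0, 0, np.float64(-0.0)], [-12.0, -0.0, -0.0, 0, 0, np.float64(-0.0)], [-12.0, -0.0, -0.0, 0, 0, np.float64(-0.0)], [-12.0, 0.0, -0.0, 0, 0, np.float64(-0.0)], [-12.0, 0.0, -0.0, 0, 0, np.float64(-0.0)]]
[[-5.5, -2.5, -0.0, 0, 0, np.float64(-0.15)], [-6.0, -3.0, -0.0, 0, 0, np.float64(-0.14)], [-6.0, -4.5, -0.0, 0, 0, np.float64(-0.15)], [-6.0, -4.5, -0.0, 0, 0, np.float64(-0.14)], [-10.5, -0.0, -0.0, 0, 0, np.float64(0.0)]]
[[-11.0, -0.0, -0.0, 0, 0, np.float64(0.0)], [-10.5, -0.0, -0.0, 0, 0, np.float64(0.0)], [-11.0, -0.0, -0.0, 0, 0, np.float64(0.0)], [-15.0, -0.0, -0.0, 0, 0, np.float64(0.0)], [-15.0, -0.0, -0.0, 0, 0, np.float64(0.0)]]
end [660.1 110.  100.8] 198.56806748882258
```

View pics/w1.png

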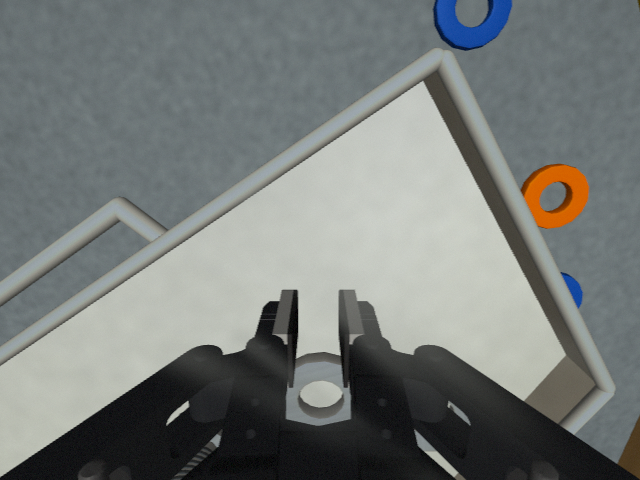

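The washer sits ahead of the fingers and centred between them, at (320,388). I'll push it now.

apply_moves(
  rows=[
    [-7,0,0,0,0,0],
    [-7,0,0,0,0,0],
    [-10,0,0,0,0,0],
    [-12,0,0,0,0,0],
    [-12,0,0,0,0,0],
  ],
)

```text
time: 5.98
tool_pos: [509.1, 116.4, 100.8]
tcp_rot: [-180.0, 0.0, 165.3]
ft_force: [-0.9, -0.1, 0.7]
finger_gap: 18.3
grip_force: 0.5
```

apply_moves(
  rows=[
    [-12,0,0,0,0,0],
    [-12,0,0,0,0,0],
    [-12,0,0,0,0,0],
    [-12,0,0,0,0,0],
    [-12,0,0,0,0,0],
  ],
)

```text
time: 6.6
tool_pos: [567.0, 101.3, 100.8]
tcp_rot: [-180.0, -0.0, 165.3]
ft_force: [-0.8, 0.8, 0.2]
finger_gap: 17.8
grip_force: 0.4
```

```bash
python3 - <<'E'
from h import *
s=sense();print(s["tool_pos"],s["tcp_rot"],s["ft_force"],s["joint_pos"])
p,d=eyes.snapshot("side"); cv2.imwrite("pics/s1.png",cv2.resize(p[180:380,130:400,::-1],None,fx=2.9,fy=2.9))
plan([(82,0,0,31,101,5),(125,0,0,31,101,4),(155,0,0,31,101,3)])
E
```

```text
[566.95268856 101.2921848  100.75797838] [-1.79998793e+02 -1.77536257e-03  1.65345243e+02] [-0.81898285  0.84286049  0.17298791] [ 5.02966340e+00  9.46666347e+00  9.70755552e+01 -5.62093642e-04
  7.34598596e+01 -7.03154191e+01]
[[-4.5, -2.0, 0.0, 0, 0, np.float64(-0.12)], [-4.5, -2.0, 0.0, 0, 0, np.float64(-0.11)], [-4.5, -3.0, 0.0, 0, 0, np.float64(-0.12)], [-4.5, -3.0, 0.0, 0, 0, np.float64(-0.11)], [-4.5, -4.0, 0.0, 0, 0, np.float64(-0.12)]]
[[-11.0, -0.0, 0.0, 0, 0, np.float64(0.0)], [-10.5, -0.0, 0.0, 0, 0, np.float64(0.0)], [-11.0, -0.0, 0.0, 0, 0, np.float64(0.0)], [-10.5, -0.0, 0.0, 0, 0, np.float64(0.0)], [-10.0, -0.0, 0.0, 0, 0, np.float64(0.0)]]
[[-10.0, -0.0, 0.0, 0, 0, np.float64(0.0)], [-10.0, -0.0, 0.0, 0, 0, np.float64(0.0)], [0, 0, 0, 0, 0, 0], [0, 0, 0, 0, 0, 0], [0, 0, 0, 0, 0, 0]]
end [659.8 109.7 101. ] 198.55611652238818
```

View pics/s1.png

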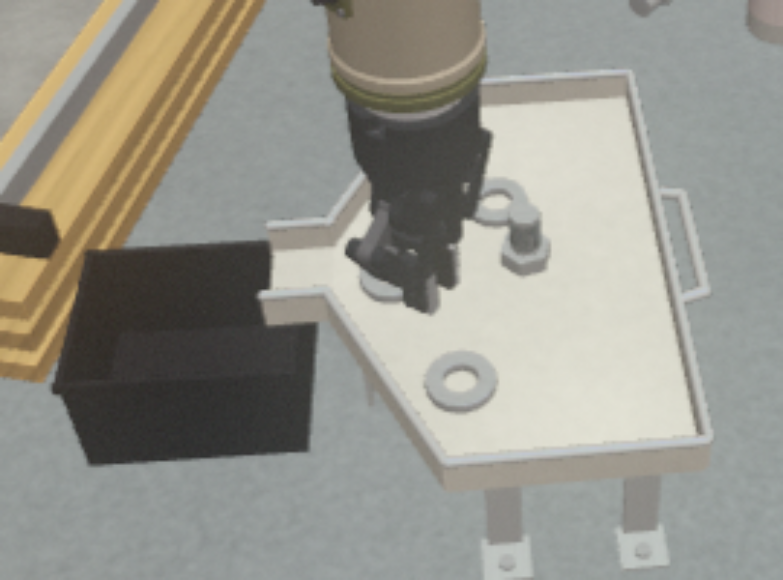

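The washer is held in front of the fingers at (385,283) and the rest are undisturbed. I'll turn into the neck and push through.

apply_moves(
  rows=[
    [-4.5,-2,0,0,0,-0.12],
    [-4.5,-2,0,0,0,-0.11],
    [-4.5,-3,0,0,0,-0.12],
    [-4.5,-3,0,0,0,-0.11],
    [-4.5,-4,0,0,0,-0.12],
  ],
)

```text
time: 7.28
tool_pos: [588.8, 87.0, 100.7]
tcp_rot: [-180.0, -0.0, -161.2]
ft_force: [-0.6, -0.1, 1.3]
finger_gap: 18.1
grip_force: 0.3
```

apply_moves(
  rows=[
    [-11,0,0,0,0,0],
    [-10.5,0,0,0,0,0],
    [-11,0,0,0,0,0],
    [-10.5,0,0,0,0,0],
    [-10,0,0,0,0,0],
  ],
)

```text
time: 7.9
tool_pos: [639.5, 104.4, 100.7]
tcp_rot: [180.0, -0.0, -161.4]
ft_force: [-0.8, -0.2, 0.0]
finger_gap: 17.9
grip_force: 0.3
```

apply_moves(
  rows=[
    [-10,0,0,0,0,0],
    [-10,0,0,0,0,0],
    [0,0,0,0,0,0],
    [0,0,0,0,0,0],
    [0,0,0,0,0,0],
  ],
)

```text
time: 8.52
tool_pos: [657.6, 110.3, 100.8]
tcp_rot: [-180.0, -0.0, -161.4]
ft_force: [0.6, -0.4, 0.5]
finger_gap: 18.2
grip_force: 0.0
```

```bash
python3 - <<'E'
from h import *
s=sense();print(s["tool_pos"],s["tcp_rot"],s["ft_force"])
p,d=eyes.snapshot("side"); cv2.imwrite("pics/s2.png",cv2.resize(p[180:380,130:400,::-1],None,fx=2.9,fy=2.9))
plan([(140,0,0,31,160,3),(15.9,96,-58,45,160,6),(15.9,96,-58,45,120,2),(15.9,96,-58,45,101,2)])
E
```

```text
[657.55004126 110.27741694 100.75752341] [-1.79999132e+02 -1.31930374e-02 -1.61431208e+02] [ 0.64474571 -0.39154811  0.5296817 ]
[[4.5, -0.5, -19.5, 0, 0, np.float64(0.0)], [4.0, -0.5, -20.0, 0, 0, np.float64(0.0)], [4.5, -0.5, -19.5, 0, 0, np.float64(0.0)], [22.5, 22.0, -0.0, 0, 0, np.float64(0.17)], [25.0, 18.0, -0.0, 0, 0, np.float64(0.17)]]
[[26.5, 14.5, -0.0, 0, 0, np.float64(0.17)], [27.5, 11.0, -0.0, 0, 0, np.float64(0.17)], [28.0, 6.5, -0.0, 0, 0, np.float64(0.16)], [27.5, 2.5, -0.0, 0, 0, np.float64(0.17)], [-0.0, 0.5, 20.0, 0, 0, np.float64(0.0)]]
[[-0.0, -0.0, 20.0, 0, 0, np.float64(0.0)], [-0.0, -0.0, 9.5, 0, 0, np.float64(0.0)], [-0.0, -0.0, 9.5, 0, 0, np.float64(0.0)], [0, 0, 0, 0, 0, 0], [0, 0, 0, 0, 0, 0]]
end [492.3 195.2 100.8] -219.2997372462558
```

View pics/s2.png

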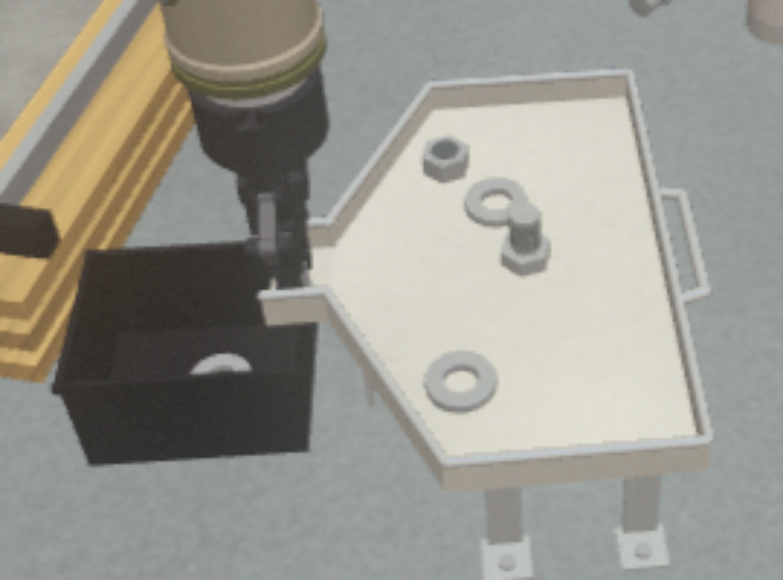

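The first washer is in the bin at (222,365); the others are untouched. Next is the washer at (460,380).

apply_moves(
  rows=[
    [4.5,0,-19.5,0,0,0],
    [4,0,-20,0,0,0],
    [4.5,0,-19.5,0,0,0],
    [22.5,21,0,0,0,0.17],
    [25,17.5,0,0,0,0.17],
  ],
)

```text
time: 9.2
tool_pos: [590.1, 132.5, 162.0]
tcp_rot: [180.0, 0.2, 178.7]
ft_force: [0.6, 0.2, 0.5]
finger_gap: 18.1
grip_force: 0.0
```

apply_moves(
  rows=[
    [26.5,14.5,0,0,0,0.17],
    [27.5,11,0,0,0,0.17],
    [28,6.5,0,0,0,0.16],
    [24.5,2.5,0,0,0,0.17],
    [0,0,0,0,0,0],
  ],
)

```text
time: 9.82
tool_pos: [494.1, 194.3, 161.4]
tcp_rot: [179.9, 0.1, 140.8]
ft_force: [0.2, -0.8, -0.4]
finger_gap: 18.0
grip_force: 0.0
```

```bash
python3 - <<'E'
from h import *
s=sense();print(s["tool_pos"],s["tcp_rot"],s["ft_force"],s["joint_pos"])
plan([(15.9,96,-58,42,120,2),(15.9,96,-58,42,101,3),(15.9,96,-58,31,101,2),(62,22,-58,31,101,8),(85,0,0,31,101,7),(155,0,0,31,101,8)])
E
```

```text
[494.14847809 194.28974861 161.38170782] [1.79907321e+02 5.04155009e-02 1.40776582e+02] [ 0.15769712 -0.76611687 -0.39253285] [ 1.59223478e+01 -8.09784055e-01  1.01262957e+02  1.17932606e-02
  7.94419628e+01 -3.48564257e+01]
[[-0.5, -0.5, 20.5, 0, 0, np.float64(0.0)], [-0.5, -0.0, 21.0, 0, 0, np.float64(0.0)], [-0.0, -0.0, 6.0, 0, 0, np.float64(0.0)], [-0.0, -0.0, 6.5, 0, 0, np.float64(0.0)], [-0.0, -0.0, 6.5, 0, 0, np.float64(0.0)]]
[[-5.5, -0.5, -0.0, 0, 0, np.float64(0.0)], [-5.5, 0.0, -0.0, 0, 0, np.float64(0.0)], [-11.0, 0.0, -0.0, 0, 0, np.float64(0.0)], [-11.0, 0.0, -0.0, 0, 0, np.float64(0.0)], [-10.5, 0.0, -0.0, 0, 0, np.float64(0.0)]]
[[-11.0, -0.0, -0.0, 0, 0, np.float64(0.0)], [-11.0, -0.0, -0.0, 0, 0, np.float64(0.0)], [-11.0, -0.0, -0.0, 0, 0, np.float64(0.0)], [-11.0, -0.0, -0.0, 0, 0, np.float64(0.0)], [-10.5, -0.0, -0.0, 0, 0, np.float64(0.0)]]
[[-5.0, -3.5, -0.0, 0, 0, np.float64(-0.14)], [-5.0, -4.0, -0.0, 0, 0, np.float64(-0.15)], [-4.5, -4.5, -0.0, 0, 0, np.float64(-0.14)], [-5.0, -5.5, -0.0, 0, 0, np.float64(-0.14)], [-4.5, -6.0, -0.0, 0, 0, np.float64(-0.15)]]
[[-4.5, -6.5, -0.0, 0, 0, np.float64(-0.14)], [-4.0, -7.0, -0.0, 0, 0, np.float64(-0.15)], [-8.5, -0.0, -0.0, 0, 0, np.float64(0.0)], [-9.0, -0.0, -0.0, 0, 0, np.float64(0.0)], [-8.5, -0.0, -0.0, 0, 0, np.float64(0.0)]]
[[-9.0, -0.0, -0.0, 0, 0, np.float64(0.0)], [-8.5, -0.0, -0.0, 0, 0, np.float64(0.0)], [-9.0, -0.0, -0.0, 0, 0, np.float64(0.0)], [-8.5, -0.0, -0.0, 0, 0, np.float64(0.0)], [-9.0, -0.0, -0.0, 0, 0, np.float64(0.0)]]
end [660.  109.9 100.9] 198.64531975893567
```

apply_moves(
  rows=[
    [-0.5,-0.5,20.5,0,0,0],
    [0,0,21,0,0,0],
    [0,0,6,0,0,0],
    [0,0,6.5,0,0,0],
    [0,0,6.5,0,0,0],
  ],
)

```text
time: 10.45
tool_pos: [495.7, 192.7, 100.0]
tcp_rot: [179.9, 0.1, 140.7]
ft_force: [-3.3, -1.6, 61.3]
finger_gap: 18.2
grip_force: 36.1
```

apply_moves(
  rows=[
    [-5.5,0,0,0,0,0],
    [-5.5,0,0,0,0,0],
    [-11,0,0,0,0,0],
    [-11,0,0,0,0,0],
    [-10.5,0,0,0,0,0],
  ],
)

```text
time: 11.08
tool_pos: [529.1, 165.6, 100.2]
tcp_rot: [179.9, -0.0, 140.7]
ft_force: [-3.3, 2.1, 6.2]
finger_gap: 17.6
grip_force: 3.5
```

apply_moves(
  rows=[
    [-11,0,0,0,0,0],
    [-11,0,0,0,0,0],
    [-11,0,0,0,0,0],
    [-11,0,0,0,0,0],
    [-10.5,0,0,0,0,0],
  ],
)

```text
time: 11.7
tool_pos: [571.2, 131.0, 100.3]
tcp_rot: [179.9, -0.0, 140.7]
ft_force: [-3.7, 3.7, 5.9]
finger_gap: 17.9
grip_force: 3.6
```

```bash
python3 - <<'E'
from h import *
s=sense();print(s["tool_pos"],s["tcp_rot"],s["ft_force"])
p,d=eyes.snapshot("side"); cv2.imwrite("pics/s3.png",cv2.resize(p[180:380,130:400,::-1],None,fx=2.9,fy=2.9))
plan([(85,0,0,31,101,7),(155,0,0,31,101,8)])
E
```

```text
[571.23923687 131.01120674 100.27080436] [ 1.79930342e+02 -1.52114474e-02  1.40738486e+02] [-3.65985055  3.73987649  5.93783543]
[[-4.5, -3.5, -0.0, 0, 0, np.float64(-0.14)], [-4.5, -4.0, -0.0, 0, 0, np.float64(-0.15)], [-4.5, -4.5, -0.5, 0, 0, np.float64(-0.14)], [-4.5, -5.5, 0.0, 0, 0, np.float64(-0.15)], [-4.5, -6.0, -0.0, 0, 0, np.float64(-0.14)]]
[[-4.0, -6.5, -0.0, 0, 0, np.float64(-0.15)], [-3.5, -7.0, -0.0, 0, 0, np.float64(-0.14)], [-9.0, 0.0, -0.0, 0, 0, np.float64(0.0)], [-8.5, 0.0, -0.0, 0, 0, np.float64(0.0)], [-9.0, 0.0, -0.0, 0, 0, np.float64(0.0)]]
[[-8.5, 0.0, -0.0, 0, 0, np.float64(0.0)], [-9.0, 0.0, -0.0, 0, 0, np.float64(0.0)], [-8.5, 0.0, -0.0, 0, 0, np.float64(0.0)], [-9.0, 0.0, -0.0, 0, 0, np.float64(0.0)], [-8.5, 0.0, -0.0, 0, 0, np.float64(0.0)]]
end [659.8 109.6 100.8] 198.57990463423988
```

View pics/s3.png

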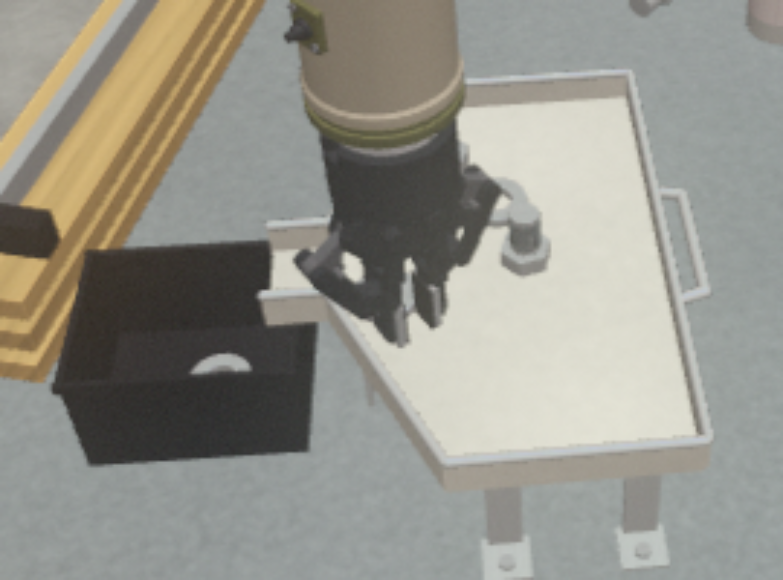

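The washer moved with the fingers and is hidden in front of them, near (390,290). The tips dragged on the floor, so I'll go on 1 mm higher.

apply_moves(
  rows=[
    [-4.5,-3.5,-0.8,0,0,-0.14],
    [-4.5,-4,0,0,0,-0.15],
    [-4.5,-4.5,0,0,0,-0.14],
    [-4.5,-5.5,0,0,0,-0.15],
    [-4.5,-6,0,0,0,-0.14],
  ],
)

```text
time: 12.38
tool_pos: [583.2, 100.4, 100.3]
tcp_rot: [180.0, 0.0, -177.7]
ft_force: [-1.9, 1.6, 1.9]
finger_gap: 18.2
grip_force: 1.0
```

apply_moves(
  rows=[
    [-4,-6.5,0,0,0,-0.15],
    [-3.5,-7,0,0,0,-0.14],
    [0,0,0,0,0,0],
    [0,0,0,0,0,0],
    [0,0,0,0,0,0],
  ],
)

```text
time: 13.0
tool_pos: [592.0, 88.0, 100.3]
tcp_rot: [-180.0, 0.0, -161.5]
ft_force: [1.0, -1.0, 1.6]
finger_gap: 18.2
grip_force: 1.0
```

```bash
python3 - <<'E'
from h import *
s=sense();print(s["tool_pos"],s["tcp_rot"],s["ft_force"])
p,d=eyes.snapshot("side"); cv2.imwrite("pics/s4.png",cv2.resize(p[220:320,210:310,::-1],None,fx=5.5,fy=5.5))
plan([(155,0,0,31,101.2,8)])
E
```

```text
[592.00310478  87.98245784 100.30088397] [-1.79980585e+02  2.74405641e-02 -1.61514732e+02] [ 0.95167061 -0.96046217  1.59330651]
[[-9.0, -0.0, -0.0, 0, 0, np.float64(-0.0)], [-9.0, -0.0, -0.0, 0, 0, np.float64(-0.0)], [-9.0, -0.5, -0.5, 0, 0, np.float64(-0.0)], [-8.5, 0.0, 0.0, 0, 0, np.float64(-0.0)], [-9.0, -0.0, -0.0, 0, 0, np.float64(-0.0)]]
[[-9.0, -0.0, -0.0, 0, 0, np.float64(-0.0)], [-9.0, -0.5, -0.5, 0, 0, np.float64(-0.0)], [-9.0, 0.0, 0.0, 0, 0, np.float64(-0.0)], [0, 0, 0, 0, 0, 0], [0, 0, 0, 0, 0, 0]]
end [660.1 109.7 101.3] -161.49453439579958
```

View pics/s4.png

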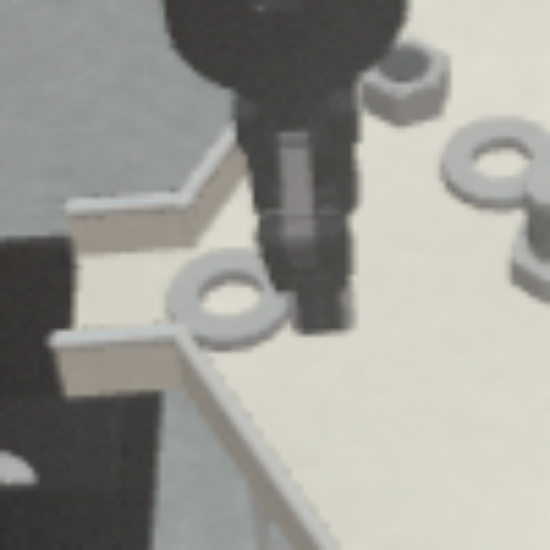

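The washer is at the mouth, (228,297) in the crop, roughly in line with the neck. I'll push it on through.

apply_moves(
  rows=[
    [-7,0,-0.5,0,0,0],
    [-9,0,0,0,0,0],
    [-9,0,0,0,0,0],
    [-9,0,0,0,0,0],
    [-9,0,0,0,0,0],
  ],
)

```text
time: 13.68
tool_pos: [633.2, 101.9, 100.4]
tcp_rot: [180.0, -0.0, -161.4]
ft_force: [-0.2, -0.0, -0.3]
finger_gap: 17.9
grip_force: 0.2
```

apply_moves(
  rows=[
    [-9,0,0,0,0,0],
    [-9,0,0,0,0,0],
    [-9,0,0,0,0,0],
    [0,0,0,0,0,0],
    [0,0,0,0,0,0],
  ],
)

```text
time: 14.3
tool_pos: [658.1, 110.2, 100.5]
tcp_rot: [180.0, -0.0, -161.4]
ft_force: [0.0, -0.1, 0.2]
finger_gap: 18.0
grip_force: 0.0
```

```bash
python3 - <<'E'
from h import *
s=sense();print(s["tool_pos"],s["tcp_rot"],s["ft_force"])
p,d=eyes.snapshot("side"); cv2.imwrite("pics/s5.png",cv2.resize(p[180:380,130:400,::-1],None,fx=2.9,fy=2.9))
for n in ("washer1","nut","bolt"):
  for r in models.cut_out(n,"side"):
    v,u=np.nonzero(r["pixels"]); e=[(u.min()+u.max())/2,(v.min()+v.max())/2]
    q=ray_z("side",e,105)[0]; print(n,e,q.round(1),len(u))
plan([(140,0,0,31,165,3),(40,-20,15,44,165,5),(-12.4,-56,29,44,165,3),(-12.4,-56,29,44,120,2),(-12.4,-56,29,44,101.8,2)])
E
```

```text
[658.0950107  110.2045678  100.47712066] [ 1.79996962e+02 -1.57040838e-02 -1.61422904e+02] [ 0.04471123 -0.05868211  0.1795965 ]
washer1 [np.float64(380.5), np.float64(404.5)] [349.4 306.7 105. ] 441
washer1 [np.float64(260.5), np.float64(397.5)] [524.6 336.  105. ] 389
washer1 [np.float64(303.5), np.float64(410.5)] [457.  341.2 105. ] 437
washer1 [np.float64(300.0), np.float64(249.0)] [550.9  15.4 105. ] 209
washer1 [np.float64(211.5), np.float64(303.0)] [667.8 183.7 105. ] 116
washer1 [np.float64(206.0), np.float64(306.0)] [674.5 192.2 105. ] 19
nut [np.float64(283.5), np.float64(234.5)] [595.3 -18.7 105. ] 215
nut [np.float64(300.5), np.float64(249.0)] [549.9  15.1 105. ] 229
nut [np.float64(193.5), np.float64(301.0)] [700.9 186.6 105. ] 5305
bolt [np.float64(310.5), np.float64(262.0)] [521.6  45.8 105. ] 339
[[4.5, -0.5, -21.5, 0, 0, np.float64(0.0)], [4.5, -0.0, -21.5, 0, 0, np.float64(0.0)], [4.5, -0.5, -21.5, 0, 0, np.float64(0.0)], [22.5, -5.5, 0.0, 0, 0, np.float64(-0.05)], [22.5, -5.0, 0.0, 0, 0, np.float64(-0.05)]]
[[23.0, -4.0, 0.0, 0, 0, np.float64(-0.06)], [23.0, -3.0, 0.0, 0, 0, np.float64(-0.05)], [23.0, -2.0, 0.0, 0, 0, np.float64(-0.05)], [19.5, -11.0, 0.0, 0, 0, np.float64(-0.08)], [20.5, -9.0, 0.0, 0, 0, np.float64(-0.08)]]
[[20.5, -7.5, 0.0, 0, 0, np.float64(-0.09)], [0.0, 0.5, 22.5, 0, 0, np.float64(0.0)], [0.0, -0.0, 22.5, 0, 0, np.float64(0.0)], [0.0, -0.0, 9.0, 0, 0, np.float64(0.0)], [0.0, -0.0, 9.5, 0, 0, np.float64(0.0)]]
end [518.6 -19.  101.6] -132.20778088622336
```

View pics/s5.png

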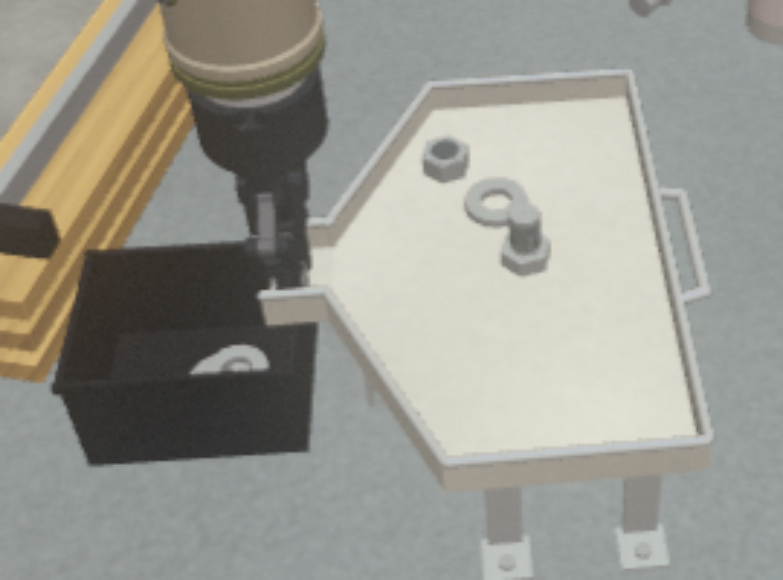

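Both are in the bin, and the nut at (445,158), the washer at (495,200) and the bolt at (525,240) are unmoved. Before working beside the bolt I'll check the gripper's width at the height of the bolt top.

```bash
python3 - <<'E'
from h import *
p,d=eyes.snapshot("wrist");c=eyes.get_calibration("wrist");K=np.array(c["intrinsics"]);M=np.array(c["mount"])
v,u=np.mgrid[:480,:640];X=np.stack([(u-K[0,2])/K[0,0]*d,(v-K[1,2])/K[1,1]*d,d],-1)@M[:3,:3].T+M[:3,3]
g=(d>0)&(v>285)&(abs(X[...,0])<45)&(X[...,2]<-3)
for a in range(-75,0,8):
    m=g&(X[...,2]>a)&(X[...,2]<=a+8)
    if m.sum(): print(a,m.sum(),X[m][:,1].min().round(),X[m][:,1].max().round(),X[m][:,0].min().round(),X[m][:,0].max().round())
E
```

```text
-75 10019 -56.0 58.0 -13.0 18.0
-67 5690 -51.0 54.0 -13.0 18.0
-59 8572 -47.0 49.0 -13.0 14.0
-51 3282 -42.0 44.0 -13.0 14.0
-43 1559 -30.0 35.0 -12.0 14.0
-35 803 -22.0 24.0 -11.0 12.0
-27 3129 -34.0 34.0 -11.0 23.0
-19 1001 -29.0 29.0 -11.0 17.0
-11 997 -29.0 29.0 -12.0 16.0
```

apply_moves(
  rows=[
    [4.5,0,-21.5,0,0,0],
    [4.5,0,-21.5,0,0,0],
    [4.5,0,-21.5,0,0,0],
    [22.5,-5.5,0,0,0,-0.05],
    [22.5,-5,0,0,0,-0.05],
  ],
)

```text
time: 15.18
tool_pos: [606.9, 80.4, 167.6]
tcp_rot: [-179.9, 0.2, -155.6]
ft_force: [-0.2, -0.8, 0.2]
finger_gap: 17.9
grip_force: 0.0
```

apply_moves(
  rows=[
    [23,-4,0,0,0,-0.06],
    [23,-3,0,0,0,-0.05],
    [23,-2,0,0,0,-0.05],
    [19.5,-11,0,0,0,-0.08],
    [20.5,-9,0,0,0,-0.08],
  ],
)

```text
time: 15.8
tool_pos: [528.9, 0.5, 167.1]
tcp_rot: [-179.9, 0.1, -137.2]
ft_force: [0.3, 0.2, -0.0]
finger_gap: 18.1
grip_force: 0.0
```

apply_moves(
  rows=[
    [20.5,-7.5,0,0,0,-0.09],
    [0,0,15,0,0,0],
    [0,0,5,0,0,0],
    [0,0,0,0,0,0],
    [0,0,0,0,0,0],
  ],
)

```text
time: 16.42
tool_pos: [519.1, -17.8, 145.2]
tcp_rot: [180.0, 0.0, -132.2]
ft_force: [0.3, -0.4, 0.8]
finger_gap: 17.9
grip_force: 0.0
```

```bash
python3 - <<'E'
from h import *
s=sense();print(s["tool_pos"],s["tcp_rot"],s["joint_pos"])
plan([(-12.4,-56,29,44,120,2),(-12.4,-56,29,44,102.3,3),(-12.4,-56,30,31,102.3,2),(68,-9,30,31,102,8),(88,0,0,31,101.5,5),(88,0,0,31,101.5,1)])
E
```

```text
[519.12168577 -17.79358377 145.23096422] [ 1.79995835e+02  6.27608903e-03 -1.32190720e+02] [-7.62528011e+00 -1.71462647e+00  1.03898109e+02  7.70496565e-03
  7.78163866e+01 -1.45436186e+02]
[[0.5, -0.5, 12.5, 0, 0, np.float64(0.0)], [1.0, -0.0, 12.5, 0, 0, np.float64(0.0)], [-0.0, -0.0, 6.0, 0, 0, np.float64(0.0)], [-0.0, -0.0, 6.0, 0, 0, np.float64(0.0)], [-0.0, -0.0, 6.0, 0, 0, np.float64(0.0)]]
[[-6.5, -0.5, -0.0, 0, 0, np.float64(-0.0)], [-6.5, -0.5, -0.0, 0, 0, np.float64(-0.01)], [-12.0, 0.5, -0.0, 0, 0, np.float64(-0.0)], [-11.5, -0.0, 0.0, 0, 0, np.float64(-0.0)], [-11.5, 0.0, 0.0, 0, 0, np.float64(-0.0)]]
[[-12.0, 0.0, 0.0, 0, 0, np.float64(-0.0)], [-11.5, 0.0, 0.0, 0, 0, np.float64(-0.0)], [-11.5, 0.5, 0.0, 0, 0, np.float64(-0.0)], [-11.5, -0.0, 0.0, 0, 0, np.float64(-0.0)], [-12.0, -0.0, 0.0, 0, 0, np.float64(-0.0)]]
[[-4.5, 3.0, 0.5, 0, 0, np.float64(0.1)], [-4.5, 3.0, -0.0, 0, 0, np.float64(0.11)], [-4.5, 4.0, 0.0, 0, 0, np.float64(0.1)], [-4.5, 4.0, 0.0, 0, 0, np.float64(0.11)], [-4.5, 4.5, 0.0, 0, 0, np.float64(0.1)]]
[[0.0, 0.0, 0.0, 0, 0, np.float64(0.0)], [0, 0, 0, 0, 0, 0], [0, 0, 0, 0, 0, 0], [0, 0, 0, 0, 0, 0], [0, 0, 0, 0, 0, 0]]
end [596.7  88.5 101.7] -161.41156761626033
```

apply_moves(
  rows=[
    [0.5,-0.5,12.5,0,0,0],
    [1,0,12.5,0,0,0],
    [0,0,6,0,0,0],
    [0,0,6,0,0,0],
    [0,0,6,0,0,0],
  ],
)

```text
time: 17.05
tool_pos: [518.3, -19.8, 101.8]
tcp_rot: [-180.0, 0.0, -132.2]
ft_force: [0.1, 0.7, 0.1]
finger_gap: 18.0
grip_force: 0.0
```

apply_moves(
  rows=[
    [-6.5,0,0,0,0,0],
    [-6.5,0,0,0,0,-0.01],
    [-12,0,0,0,0,0],
    [-11.5,0,0,0,0,0],
    [-11.5,0,0,0,0,0],
  ],
)

```text
time: 17.68
tool_pos: [550.9, 16.8, 102.2]
tcp_rot: [-180.0, 0.0, -131.6]
ft_force: [-0.8, 0.3, 0.6]
finger_gap: 17.8
grip_force: 0.4
```

apply_moves(
  rows=[
    [-12,0,0,0,0,0],
    [-11.5,0,0,0,0,0],
    [-11.5,0,0,0,0,0],
    [-11.5,0,0,0,0,0],
    [-12,0,0,0,0,0],
  ],
)

```text
time: 18.3
tool_pos: [589.6, 60.3, 102.1]
tcp_rot: [-180.0, -0.0, -131.6]
ft_force: [0.2, -0.8, -0.2]
finger_gap: 18.3
grip_force: 0.5
```

```bash
python3 - <<'E'
from h import *
s=sense();print(s["tool_pos"],s["tcp_rot"],s["ft_force"])
for c in ("side","top"):
  p,d=eyes.snapshot(c)
  for n,z in (("washer1",105),("nut",112),("bolt",115)):
    for r in models.cut_out(n,c):
      v,u=np.nonzero(r["pixels"]); e=[(u.min()+u.max())/2,(v.min()+v.max())/2]
      print(c,n,e,ray_z(c,e,z)[0].round(1),len(u))
plan([(88,0,0,31,101.2,5),(155,0,0,31,101.2,8)])
E
```

```text
[589.59708515  60.31274547 102.10389569] [-1.79999267e+02 -1.26817238e-03 -1.31634976e+02] [ 0.19024406 -0.78798069 -0.199865  ]
side washer1 [np.float64(380.5), np.float64(405.5)] [349.2 308.3 105. ] 413
side washer1 [np.float64(303.0), np.float64(410.5)] [457.7 341.4 105. ] 411
side washer1 [np.float64(260.5), np.float64(397.5)] [524.6 336.  105. ] 400
side nut [np.float64(193.5), np.float64(301.5)] [696.6 192.8 112. ] 5597
side nut [np.float64(288.5), np.float64(233.5)] [583.6 -16.5 112. ] 58
side bolt [np.float64(311.0), np.float64(262.0)] [518.   55.1 115. ] 312
top washer1 [np.float64(216.5), np.float64(292.0)] [344.  231.7 105. ] 119
[[-4.5, 3.0, 0.0, 0, 0, np.float64(0.1)], [-5.0, 3.0, 0.5, 0, 0, np.float64(0.11)], [-4.5, 4.0, -0.0, 0, 0, np.float64(0.1)], [-4.5, 4.0, 0.0, 0, 0, np.float64(0.11)], [-4.5, 5.0, 0.5, 0, 0, np.float64(0.1)]]
[[-8.5, -0.0, -0.0, 0, 0, np.float64(0.0)], [-8.5, -0.0, -0.0, 0, 0, np.float64(0.0)], [-8.0, -0.0, -0.0, 0, 0, np.float64(0.0)], [-8.5, -0.0, -0.0, 0, 0, np.float64(0.0)], [-8.5, -0.0, -0.0, 0, 0, np.float64(0.0)]]
[[-8.5, -0.0, -0.0, 0, 0, np.float64(0.0)], [-8.0, -0.0, -0.0, 0, 0, np.float64(0.0)], [-8.5, -0.0, -0.0, 0, 0, np.float64(0.0)], [0, 0, 0, 0, 0, 0], [0, 0, 0, 0, 0, 0]]
end [659.9 109.8 101. ] -161.44219932622647
```

apply_moves(
  rows=[
    [-4.5,3,0,0,0,0.1],
    [-5,3,0.5,0,0,0.11],
    [-4.5,4,0,0,0,0.1],
    [-4.5,4,0,0,0,0.11],
    [-4.5,5,0.3,0,0,0.1],
  ],
)

```text
time: 19.32
tool_pos: [596.5, 88.5, 101.4]
tcp_rot: [-180.0, -0.0, -161.6]
ft_force: [-0.1, -0.9, 1.0]
finger_gap: 18.1
grip_force: 0.4
```

```bash
python3 - <<'E'
from h import *
s=sense();print(s["tool_pos"],s["tcp_rot"],s["ft_force"])
p,d=eyes.snapshot("side"); cv2.imwrite("pics/s6.png",cv2.resize(p[200:320,200:320,::-1],None,fx=4.5,fy=4.5))
E
```

```text
[596.49910122  88.51821387 101.39623379] [-1.79990701e+02 -9.10283705e-03 -1.61648973e+02] [-0.13493465 -0.86200058  0.96211208]
```

View pics/s6.png

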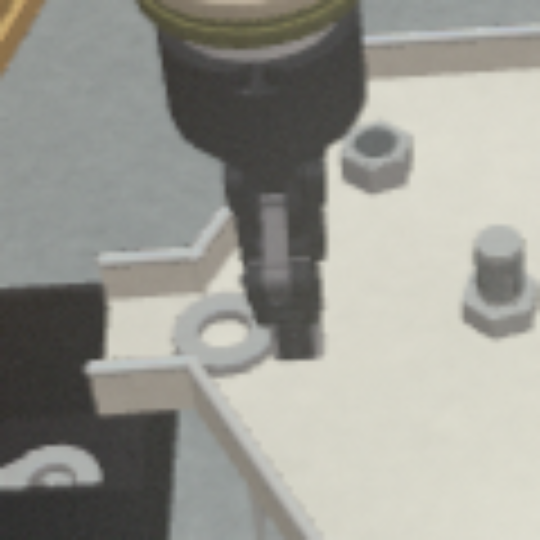

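The last washer is at the mouth, (225,333), and the nut and bolt are still standing in place. I'll push it through, then lift clear.

apply_moves(
  rows=[
    [-8.5,0,0,0,0,0],
    [-8.5,0,0,0,0,0],
    [-8,0,0,0,0,0],
    [-8.5,0,0,0,0,0],
    [-8.5,0,0,0,0,0],
  ],
)

```text
time: 20.0
tool_pos: [637.0, 102.3, 101.2]
tcp_rot: [180.0, -0.0, -161.4]
ft_force: [-0.6, -0.5, -0.2]
finger_gap: 18.2
grip_force: 0.4
```

apply_moves(
  rows=[
    [-8.5,0,0,0,0,0],
    [-8,0,0,0,0,0],
    [-6,0,0,0,0,0],
    [0,0,0,0,0,0],
    [0,0,0,0,0,0],
  ],
)

```text
time: 20.62
tool_pos: [657.6, 109.3, 101.2]
tcp_rot: [180.0, -0.0, -161.4]
ft_force: [-0.7, -0.2, -0.6]
finger_gap: 17.6
grip_force: 0.0
```

apply_moves(
  rows=[
    [3,0,-15,0,0,0],
    [3,0,-25,0,0,0],
    [20,0,-35,0,0,0],
    [40,0,-35,0,0,0],
    [0,0,0,0,0,0],
  ],
)

```text
time: 21.25
tool_pos: [595.9, 87.8, 217.2]
tcp_rot: [-179.9, 0.4, -161.5]
ft_force: [0.1, 0.1, 0.5]
finger_gap: 18.2
grip_force: 0.0
```

apply_moves(
  rows=[
    [40,0,-35,0,0,0],
    [40,0,-20,0,0,0],
    [30,0,0,0,0,0],
    [0,0,0,0,0,0],
    [0,0,0,0,0,0],
  ],
)

```text
time: 21.88
tool_pos: [491.3, 53.3, 266.3]
tcp_rot: [180.0, 0.0, -161.4]
ft_force: [-1.1, -0.5, 0.1]
finger_gap: 17.8
grip_force: 0.0
```

```bash
python3 - <<'E'
from h import *
s=sense();print(s["tool_pos"],s["tcp_rot"],s["ft_force"])
for c in ("side","wrist","top"):
  p,d=eyes.snapshot(c); cv2.imwrite(f"pics/end_{c}.png",p[:,:,::-1])
  for n,z in (("washer1",105),("nut",112),("bolt",115)):
    for r in models.cut_out(n,c):
      v,u=np.nonzero(r["pixels"]); e=[(u.min()+u.max())/2,(v.min()+v.max())/2]
      print(c,n,e,ray_z(c,e,z)[0].round(1),len(u),round(r["confidence"],2))
# bright pixels in the bin interior and neck, side view
p,d=eyes.snapshot("side");b=cv2.imread("pics/s5.png");
g=p[290:312,165:238].mean(2)>110;n,l,st,ce=cv2.connectedComponentsWithStats(g.astype(np.uint8));print(st.tolist())
o=cv2.cvtColor(cv2.resize(b,(270,200),interpolation=cv2.INTER_AREA),cv2.COLOR_BGR2GRAY)[110:132,35:108]>110;print("bright now/before",g.sum(),o.sum())
for r in g[::1]: print("".join("#" if x else "." for x in r))
E
```

```text
[491.30761747  53.34963708 266.27006761] [ 1.79999827e+02  2.43749716e-02 -1.61430543e+02] [-1.05410909 -0.52850968  0.10708442]
side washer1 [np.float64(303.5), np.float64(410.5)] [457.  341.2 105. ] 463 0.9
side washer1 [np.float64(261.5), np.float64(397.5)] [523.1 335.6 105. ] 453 0.7
side washer1 [np.float64(381.0), np.float64(405.0)] [348.6 307.3 105. ] 451 0.63
side washer1 [np.float64(205.0), np.float64(306.0)] [676.3 192.6 105. ] 32 0.55
side washer1 [np.float64(221.5), np.float64(302.0)] [651.3 177.6 105. ] 110 0.51
side nut [np.float64(283.5), np.float64(234.5)] [592.7 -11.3 112. ] 189 0.46
side nut [np.float64(297.5), np.float64(291.5)] [524.2 129.5 112. ] 16702 0.29
side bolt [np.float64(310.5), np.float64(262.5)] [518.6  56.6 115. ] 338 0.74
wrist washer1 [np.float64(534.5), np.float64(126.0)] [364.2 195.4 105. ] 945 0.9
wrist washer1 [np.float64(524.5), np.float64(242.5)] [455. 236. 105.] 258 0.65
wrist washer1 [np.float64(316.5), np.float64(259.5)] [529.3  65.8 105. ] 80513 0.58
wrist nut [np.float64(209.0), np.float64(295.0)] [590.8 -17.1 112. ] 1119 0.78
wrist bolt [
[... 1635 characters left out ...]
#########################.........
....................................########.############.....##.........
..................................########################...............
.................................#########################...............
................................###########################..............
...............................#########################.................
...............................######.##.................................
.........................................................................
.........................................................................
.........................................................................
```

The bright area in the bin has grown by about one washer. I'll check by depth that the neck and tray are clear.

```bash
python3 - <<'E'
from h import *
p,d=eyes.snapshot("side");c=eyes.get_calibration("side");K=np.array(c["intrinsics"]);R=np.array(c["R"]);t=np.array(c["t"])
v,u=np.mgrid[:480,:640];X=(np.stack([(u-K[0,2])/K[0,0]*d,(v-K[1,2])/K[1,1]*d,d],-1)-t)@R
a=np.radians(TH);q=(X[...,:2]-O)@np.array([[np.cos(a),-np.sin(a)],[np.sin(a),np.cos(a)]])
f=(d>0)&(X[...,2]>94)&(X[...,2]<114)
for lo in range(40,165,12):
    m=f&(q[...,0]>lo)&(q[...,0]<lo+12)&(abs(q[...,1])<20);print(lo,m.sum(),np.percentile(X[m][:,2],[10,50,90]).round(1) if m.sum() else "")
m=(d>0)&(q[...,0]>128)&(q[...,0]<270)&(abs(q[...,1])<54)&(X[...,2]<50)&(p.mean(2)>110)
print("bin bright",m.sum(),np.percentile(X[m][:,2],[2,50,98]),q[m].min(0),q[m].max(0))
E
```

```text
40 94 [ 97.4  98.7 100.3]
52 93 [ 97.5  98.9 100.2]
64 105 [ 97.5  98.7 100. ]
76 94 [97.4 98.6 99.9]
88 91 [ 97.   98.5 100.2]
100 67 [ 97.7  99.1 100.5]
112 62 [ 97.4  98.8 100.4]
124 62 [ 97.7  98.8 100. ]
136 19 [96.5 98.6 99.8]
148 0 
160 0 
bin bright 264 [ 6.76390853 21.61685715 29.8632138 ] [140.83026776 -50.75579833] [209.69973428  12.05705005]
```

The neck and floor are clear, and the washers are stacked in the bin, with bright points 7–30 mm above the bench.

```bash
python3 -c "
from h import *
print(job.hand_in())"
```

```text
the job is handed in; nothing more can be done
None
```

I slid all three washers out through the neck one at a time and they dropped into the bin; the nut and bolt still stand where they were in the tray, and the job is handed in, at about 22 s. I confirmed the third washer by the depth readings and the network's detections, since I had no picture views left.

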